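Push a stone sample into the corner of a bench stop

TASK

Push the rectangular stone sample along the bench into the corner between the long steel fence and its square stop block, so that one long side lies flush along the fence and its end is hard up against the block. Slide it with the fingers, never picking it up or tipping it, and leave everything else on the bench where it is.

Things in the scene. Friction and masses are not known exactly. Their poses are not given: they have to be found in the camera images.
- slab: the rectangular stone sample, loose, flat on the bench: 100 mm (own x) by 130 mm (own y, the long way) by 20 mm thick, 0.5 to 0.9 kg. Origin: centre of its underside. Its two long sides are alike, so either may go to the fence.
- fence: straight steel bar fixed to the bench, 30 mm (own x) by 500 mm (own y) by 25 mm high. Origin: centre of its underside. The sample is to lie against its face on the -x side (the robot's side), 15 mm from the origin.
- stop: square-cornered steel stop block fixed to the bench near one end of the fence (either end, so look), 70 mm (fence x) by 30 mm (fence y) by 25 mm high, on the robot's side of the fence and touching it. Axes parallel to the fence's. Origin: centre of its underside, 50 mm to -x and 235 mm to +y or -y of the fence's origin. The sample goes against the side that faces the middle of the fence.
- holddown: round steel hold-down knob, 44 mm across and 36 mm high, fixed to the bench in the mirrored place at the other end of the fence; not the stop, nothing goes there. Origin: centre of its underside.
- disc: bystander: round stone sample, 84 mm across, 20 mm thick, loose. Origin: centre of its underside.
- tape: bystander: tape measure lying flat, 60 by 70 by 34 mm high, loose. Origin: centre of its underside.
- polisher: bystander: black hand polishing pad with a stem handle, 96 mm across, 68 mm high, loose. Origin: centre of its underside.
- rubblock: bystander: black rubbing block, 60 by 100 by 35 mm high, loose. Origin: centre of its underside.
- scraper: bystander: flat scraper with a wooden handle, 280 mm long (own x, blade at +x), 65 mm wide, 20 mm high, lying on the bench to the right, loose. Origin: on its underside, below the middle of its length.
- sprayer: bystander at the left: white water bottle, 76 mm across, 190 mm high, loose. Origin: centre of its underside.
There are look-alikes about, which are no part of the job. Leave any yellow look-alike of the slab alone.

How it is judged (in metres and radians):
At the end, for the whole second after the job is handed in: The stone sample lies flat and at rest on the bench, in the corner: long side within 4 mm of the fence's robot-side face and within 0.035 rad (2 degrees) of parallel to it, and its end within 4 mm of the inner side of the square stop block (measured at its centre) (x of slab in the frame of fence between -0.069 and -0.06 m and y of slab in the frame of fence between -0.2 and 0.2 m and (y of slab in the frame of stop between 0.075 and 0.084 m or y of slab in the frame of stop between -0.084 and -0.075 m) and angle between the y axis of slab and the y axis of fence, either way round below 0.035 rad and height (world z) of slab below 0.004 m and angle between slab's own z axis and vertical below 0.05 rad and linear speed of slab below 0.01 m/s); the robot touches nothing.
It fails at once if the stone sample is lifted more than 12 mm or tipped more than 0.15 rad (height (world z) of slab above 0.012 m or angle between slab's own z axis and vertical above 0.15 rad).
It fails at once if any of the six loose bystanders is moved more than 20 mm (distance of any of disc, tape, polisher, rubblock, scraper, sprayer from where it was at the start of the episode above 0.02 m).
It also fails if it takes over 61 s, if anything falls off the work surface, if the arm or the gripper's body presses on something with over 40 N, if the wrist force passes 120 N, or if a joint passes its speed limit or range.

ROBOT

A 6-joint arm with a two-finger parallel gripper is mounted at the origin on the work surface. World frame = base frame: x ahead of the robot, y to its left, z up, the work surface at z = 0. Lengths are in mm, angles in rad, forces in N, time in s.
With the tool pointing down it reaches from about 350 to 775 mm from the base axis. Payload 7.3 kg.
Tool frame: the origin (TCP) lies between the finger pads; the fingertips stand 8 mm ahead of it and the grasp point (between the pads) lies 11 mm behind it; y points along the fingers, z is the direction in which the jaws open and shut, and the axes are right-handed (so a half turn about y gives the same grasp; the last joint's range is limited). The gripper opens to 92 mm and grips with 3 to 60 N. Pads are 19 mm wide; open, the fingers measure 130 mm over their backs; the gripper's body (75 mm by 190 mm) begins 47 mm behind the grasp point.
Start: joints at [1.141, 0.342, 1.524, -0, 1.275, -0.146], TCP at [146.987, 504.023, 234.741] pointing down, gripper open.
Joint ranges: [-2.53, 2.53], [-0.77, 2.02], [0.04, 2.7], [-1, 4.14], [0.28, 2.66], [-3.11, 3.11]. Speed limits (rad/s): [2.57, 2.57, 3.14, 3.14, 3.14, 3.14].

INTERFACE

Orientations are given as [roll, pitch, yaw] about the fixed x, y, z axes, in that order (R = Rz(yaw) Ry(pitch) Rx(roll)).
In Python, from plant import bot, vision, job gives the robot as it stands. The module is installed in compiled form; this text tells all that it offers.
- The arm moves only by the tool arm_command, never from a script. Its argument "deltas" is a list of rows, each a list of 4 numbers: the shift along the tool's x, y, z in m, then the turn about the tool's y in degrees. In form: [[x, y, z, twist], ...]. A call has 1 to 5 rows; each row shifts and turns the commanded pose from where the row before left it, along the tool's axes as they then stand; what a row does not reach is not made up. A row lasts 1/10 s, in which the tool goes at most 50 mm and 8.59 degrees, less where a joint would pass 70% of its speed; a pose out of reach is approached as far as the arm can. A call is refused whole if a number of a shift passes 0.05 or a number of a turn 8.59, either way. A call with a gripper value outside its range is refused whole. "claw" is the closure in counts, from 0 (fully open) to 255 (shut), set as the call begins (left out, the last holds). The fingers move at their own pace and stop on an object; the grip force is fixed at half the most. Time passes only in rows, so rows that do not move let the fingers close. It gives the time, the measured TCP pose, the force and the opening at its end, in the units of the state.
- bot.get_obs(): the state, without advancing time (a new reading comes with each control period).
- vision.capture(name): name is "side" or "top" or "wrist"; returns a dict with "img" (420x560x3 uint8, red, green, blue), "camera_matrix" (3x3 intrinsics, pixels), "world_to_cam" (4x4, takes a point from world to camera coordinates); the wrist camera has in their place "mount" (4x4, takes a point from camera to tool coordinates, whose origin is the TCP and whose axes are the tool frame's). Camera axes: x right, y down, z forward; pixel columns grow to the right and rows downward; lengths in mm; the calibration is good to about 2 mm. A picture is of the moment at which its call begins: read the wrist's pose just before it. There is no depth.
- job.close_job(): hands the job in, once; it reports no verdict.
Trained networks look in a picture, given as the dict that the camera call returned (one of the last four; its "shot" number tells which), for a name from the list of things; names that differ only in an ending like _2 or _b are one class to them, and where a whole thing is asked for, a point or a joint stands for the part that bears it (a point fixed in the world has none). Each returns a list of dicts, best first, with "confidence" (0 to 1); they miss things now and then, are a little off and sometimes report something else, mostly with a low value. They report only what shows in the picture. A call takes as long as a camera call. They do not tell look-alikes from the thing itself.
- vision.find_in(picture, name): "xyz" ([x, y, z] in mm, in the coordinates of the camera as it stood for that picture, good to about 4 mm: the middle of the surface that is visible of it).
- vision.regions_of(picture, name): "mask" (420x560 bool, what is visible of it).
The state is a dict: "time": time; "joint_positions": joint angles; "dq": joint speeds; "tau": joint torques, N m; "tool_pos": TCP position; "tcp_rot": TCP orientation; "contact_force": force on the tool from outside, world axes, zero at the start; "moment": the same for the moment, N m; "grip_width": finger opening in mm.
Only numpy, scipy, OpenCV 4.12 (cv2) and the standard library are available. Lean on these libraries where they do the work, as an engineer would, in place of code of your own. Each camera call takes 0.05 s, during which the arm holds its last target. There are 200 camera calls.

## Working session

There is one attempt and no reset: what is moved stays moved. The work goes in short steps, Python scripts to look and compute and a tool call to move; the robot and the scene stay as the last step left them, time stands still between calls to the robot, and variables do not carry over. Pictures are saved under pics/ and viewed, about 8 in all and at most 12, crops included, and the job is handed in when it is done.

Besides the shell and the picture viewer there is one more tool, called by a JSON object that holds its "method" and its "body", one argument or row to a line. arm_command: Moves the arm, as the interface text tells. Its arguments: {"type":"object","properties":{"deltas":{"type":"array","items":{"type":"array","items":{"type":"number"}}},"claw":{"type":"number"}},"required":["deltas"]}

```bash
mkdir -p pics; cat > h.py <<'E'
import numpy as np, cv2
from plant import bot, vision, job
def save(p,n): cv2.imwrite('pics/'+n,cv2.cvtColor(p['img'],cv2.COLOR_RGB2BGR))
def toplane(p,uv,z):
    K=np.array(p['camera_matrix']);T=np.array(p['world_to_cam']);R=T[:3,:3];t=T[:3,3]
    uv=np.atleast_2d(np.array(uv,float));d=np.c_[uv,np.ones(len(uv))]@np.linalg.inv(K).T@R
    c=-R.T@t
    return c+d*((z-c[2])/d[:,2])[:,None]
def proj(p,P):
    K=np.array(p['camera_matrix']);T=np.array(p['world_to_cam']);P=np.atleast_2d(P)
    q=(P@T[:3,:3].T+T[:3,3])@K.T
    return q[:,:2]/q[:,2:]
def rect(p,m,z):
    c=np.vstack([k[:,0] for k in cv2.findContours(m.astype(np.uint8),0,1)[0]])
    w=toplane(p,c,z)[:,:2].astype(np.float32)
    return cv2.minAreaRect(w)
E
python3 - <<'E'
from h import *
o=bot.get_obs();print(o['time'],o['tool_pos'],o['tcp_rot'])
H=dict(slab=20,fence=25,stop=25,holddown=36,disc=20,tape=34,polisher=68,rubblock=35,scraper=20,sprayer=190)
p=vision.capture('top');save(p,'top0.png')
T=np.array(p['world_to_cam'])
for n,z in H.items():
    for f,r in zip(vision.find_in(p,n),vision.regions_of(p,n)):
        w=np.linalg.inv(T)@np.r_[f['xyz'],1]
        print(n,round(f['confidence'],2),w[:3].round(),'|',round(r['confidence'],2),np.round(np.hstack([np.ravel(a) for a in rect(p,r['mask'],z)]),1))
p=vision.capture('side');save(p,'side0.png')
E
```

```text
0.0 [146.814949   503.65100655 234.04584465] [-1.57228406e+00  2.20242960e-04 -2.83821536e-01]
slab 0.9 [534.  57.  22.] | 0.97 [535.8  55.1 129.5 106.3  81. ]
slab 0.82 [371. -81.  18.] | 0.58 [373.2 -80.6  99.2 129.6   5.8]
fence 0.64 [699.  13.  25.] | 0.89 [697.4  19.7 498.1  43.3  89.3]
stop 0.53 [656. 251.  26.] | 0.88 [654.  252.8  70.4  34.9   0.7]
holddown 0.56 [ 647. -210.   36.] | 0.63 [ 639.8 -209.4   39.4   47.5   45.4]
disc 0.9 [ 463. -287.   18.] | 0.98 [ 465.3 -285.9   81.3   88.7   18.8]
tape 0.96 [430. 314.  34.] | 0.72 [427.5 312.2  76.7  59.3  75.9]
polisher 0.74 [346. 425.  21.] | 0.76 [346.3 409.8  90.8  88.7  48.1]
rubblock 0.79 [ 340. -451.   36.] | 0.81 [ 338.3 -451.2  110.4   62.6   83.4]
scraper 0.69 [ 484. -445.    3.] | 0.85 [ 547.2 -461.3   62.7  280.7   63.2]
sprayer 0.79 [558. 473. 120.] | 0.78 [542.8 444.2 138.7  68.2  64.3]
```

View pics/top0.png

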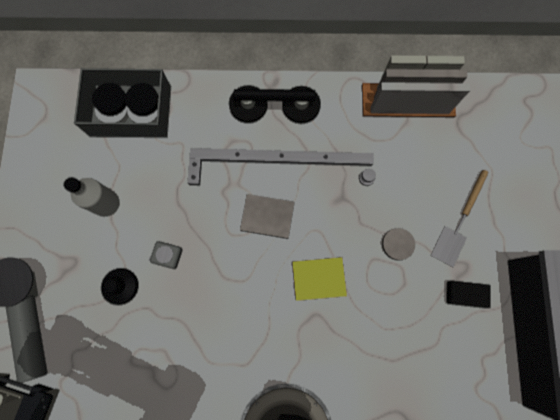

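View pics/side0.png

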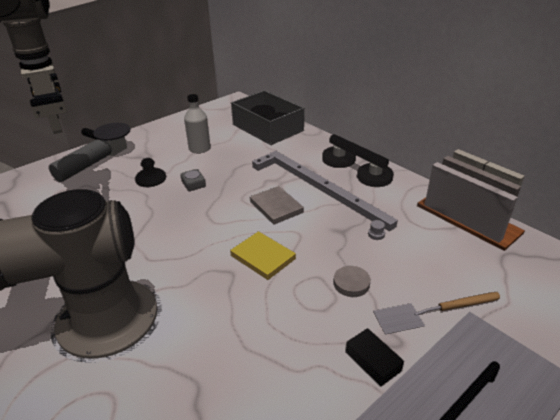

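The top view shows the stone slab at about px (268,216), world (536,55), turned about -9°. The yellow look-alike is at px (320,279). The stop is at the fence's left (+y) end, px (194,175), and the knob is at px (367,177). The path between slab and corner is clear. Next I'll refine the fence line.

```bash
cat >> h.py <<'E'
def fenceline(p):
    m=max(vision.regions_of(p,'fence'),key=lambda r:r['confidence'])['mask']
    out=[]
    for z,fn in((25,np.min),(0,np.max)):
        pts=np.array([[u,fn(np.where(m[:,u])[0])+(-.5 if z else .5)] for u in np.where(m.any(0))[0]])
        w=toplane(p,pts,z);w=w[(w[:,1]<200)&(w[:,1]>-180)]
        l=cv2.fitLine(w[:,:2].astype(np.float32),cv2.DIST_HUBER,0,.01,.01).ravel()
        s=l[0]/l[1];out.append((z,'x@y0',round(float(l[2]-s*l[3]),1),'slope dx/dy',round(float(s),4)))
    return out
E
python3 - <<'E'
from h import *
p=vision.capture('top')
print(fenceline(p)); T=np.linalg.inv(p['world_to_cam']);print(T[:3,3])
for n,z in(('stop',25),('slab',20)):
    for r in vision.regions_of(p,n): print(n,cv2.boxPoints(rect(p,r['mask'],z)).round(1).tolist())
E
```

```text
[(25, 'x@y0', 716.6, 'slope dx/dy', 0.0193), (0, 'x@y0', 686.8, 'slope dx/dy', 0.0217)]
[ 319.82464169   16.86556265 1059.24186579]
stop [[615.0, 265.6000061035156], [616.7000122070312, 233.1999969482422], [690.5, 237.10000610351562], [688.7999877929688, 269.5]]
slab [[317.1000061035156, -20.799999237060547], [330.20001220703125, -150.1999969482422], [429.3999938964844, -140.1999969482422], [416.20001220703125, -10.800000190734863]]
slab [[473.20001220703125, -0.0], [574.7999877929688, -17.200000762939453], [596.5999755859375, 111.9000015258789], [495.1000061035156, 129.10000610351562]]
```

{"method": "arm_command", "body": {
  "deltas": [
    [0.05,0,0,-5],
    [0.05,0,-0.05,-5],
    [0.05,0,-0.05,0],
    [0.05,0,-0.05,0],
    [0.05,0,-0.05,0]
  ],
  "claw": 85
}}

```text
time: 1.8
tool_pos: [317.5, 329.9, 234.9]
tcp_rot: [-1.57, -0.0, -0.109]
contact_force: [0.4, 0.5, 0.1]
grip_width: 61.6
```

{"method": "arm_command", "body": {
  "deltas": [
    [0.028,0,-0.041,0],
    [0.028,0,-0.041,0],
    [0.028,0,-0.041,0],
    [0.028,0,-0.041,0],
    [0.028,0,-0.041,0]
  ]
}}

```text
time: 2.3
tool_pos: [434.1, 110.5, 235.0]
tcp_rot: [-1.57, -0.001, -0.109]
contact_force: [0.9, 0.8, -0.4]
grip_width: 61.1
```

{"method": "arm_command", "body": {
  "deltas": [
    [0.026,0,-0.039,3.4],
    [0,0.04,0,0],
    [0,0.04,0,0],
    [0,0,0,0],
    [0,0,0,0]
  ]
}}

```text
time: 2.8
tool_pos: [455.1, 70.9, 155.3]
tcp_rot: [-1.571, 0.001, -0.168]
contact_force: [0.5, -1.0, 0.2]
grip_width: 61.4
```

```bash
cat >> h.py <<'E'
def wrist():
    from scipy.spatial.transform import Rotation as Ro
    o=bot.get_obs();p=vision.capture('wrist')
    W=np.eye(4);W[:3,:3]=Ro.from_euler('xyz',o['tcp_rot']).as_matrix();W[:3,3]=o['tool_pos']
    p['world_to_cam']=np.linalg.inv(W@np.array(p['mount']));return o,p
E
python3 - <<'E'
from h import *
o,p=wrist();print(o['time'],o['tool_pos'],o['tcp_rot']);save(p,'w1.png')
for r in vision.regions_of(p,'slab'): print(r['confidence'],cv2.boxPoints(rect(p,r['mask'],20)).round(1).tolist())
E
```

```text
2.8 [455.14203436  70.90218548 155.26546178] [-1.57082662e+00  7.27424831e-04 -1.68410868e-01]
0.94 [[470.0, -0.8999999761581421], [574.4000244140625, -17.0], [594.0999755859375, 110.80000305175781], [489.70001220703125, 126.9000015258789]]
0.62 [[315.6000061035156, -16.0], [328.5, -151.3000030517578], [428.79998779296875, -141.6999969482422], [415.8999938964844, -6.5]]
```

View pics/w1.png

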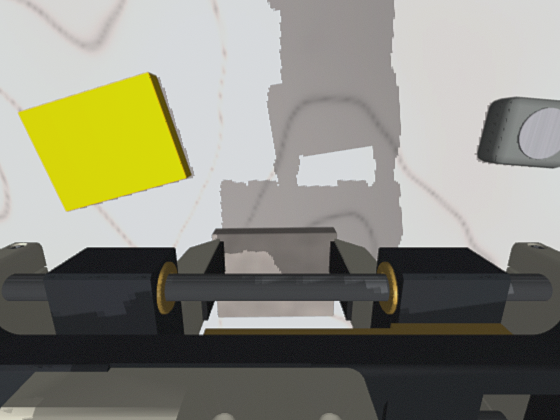

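The wrist picture shows the slab's near edge between the fingers at px (278,230), with about 15 mm clearance. The yellow block is well off to the side. I'll descend and check for contact force.

{"method": "arm_command", "body": {
  "deltas": [
    [0,0.045,0,0],
    [0,0.045,0,0],
    [0,0.035,0,0],
    [0,0.016,0,0],
    [0,0,0,0]
  ]
}}

```text
time: 3.4
tool_pos: [455.1, 71.2, 13.3]
tcp_rot: [-1.571, 0.001, -0.168]
contact_force: [0.1, 0.1, 0.7]
grip_width: 61.0
```

{"method": "arm_command", "body": {
  "deltas": [
    [0.006,0,0,0],
    [0.006,0,0,0],
    [0.006,0,0,0],
    [0.006,0,0,0],
    [0.006,0,0,0]
  ]
}}

```text
time: 3.9
tool_pos: [481.4, 66.3, 14.0]
tcp_rot: [-1.571, 0.008, -0.168]
contact_force: [-13.4, 3.0, 10.2]
grip_width: 61.3
```

{"method": "arm_command", "body": {
  "deltas": [
    [0,0,0,0],
    [0.004,0,0,0],
    [0.004,0,0,0]
  ]
}}

```text
time: 4.2
tool_pos: [488.3, 65.0, 13.9]
tcp_rot: [-1.572, 0.009, -0.168]
contact_force: [-13.1, 1.9, 9.9]
grip_width: 61.1
```

```bash
python3 - <<'E'
from h import *
p=vision.capture('side');cv2.imwrite('pics/s1.png',cv2.resize(cv2.cvtColor(p['img'][150:280,190:410],cv2.COLOR_RGB2BGR),None,fx=3.5,fy=3.5))
p=vision.capture('top')
for r in vision.regions_of(p,'slab'): print(r['confidence'],cv2.boxPoints(rect(p,r['mask'],20)).round(1).tolist())
E
```

```text
0.83 [[317.0, -20.899999618530273], [330.3999938964844, -150.39999389648438], [429.29998779296875, -140.1999969482422], [415.8999938964844, -10.699999809265137]]
0.6 [[675.9000244140625, -230.0], [713.9000244140625, -230.6999969482422], [723.0999755859375, 269.0], [685.0999755859375, 269.70001220703125]]
```

View pics/s1.png

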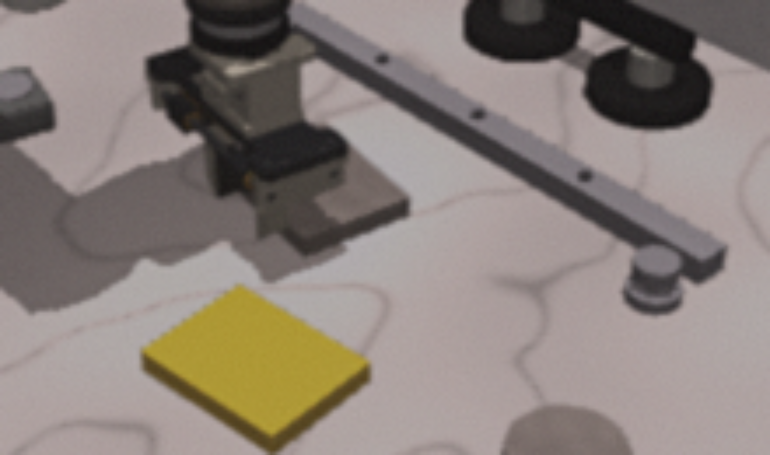

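The fingers are down behind the slab's near long side (crop px 262,235), and the slab is flat and sliding. I'll keep pushing, turning gradually to the fence's angle.

{"method": "arm_command", "body": {
  "deltas": [
    [0.007,0,0,-0.85],
    [0.007,0,0,-0.85],
    [0.007,0,0,-0.85],
    [0.007,0,0,-0.85],
    [0.007,0,0,-0.85]
  ]
}}

```text
time: 4.85
tool_pos: [524.4, 59.6, 13.7]
tcp_rot: [-1.571, 0.007, -0.094]
contact_force: [-11.1, -0.9, 6.8]
grip_width: 61.7
```

{"method": "arm_command", "body": {
  "deltas": [
    [0.007,0,0,-0.85],
    [0.007,0,0,-0.85],
    [0.007,0,0,-0.85],
    [0.007,0,0,-0.85],
    [0.007,0,0,-0.8]
  ]
}}

```text
time: 5.35
tool_pos: [560.1, 57.2, 13.7]
tcp_rot: [-1.571, 0.006, -0.021]
contact_force: [-6.9, -1.1, 3.6]
grip_width: 61.2
```

```bash
python3 - <<'E'
from h import *
p=vision.capture('top');print(bot.get_obs()['tool_pos'],bot.get_obs()['tcp_rot']);cv2.imwrite('pics/t2.png',cv2.resize(cv2.cvtColor(p['img'][130:260,170:390],cv2.COLOR_RGB2BGR),None,fx=3.5,fy=3.5))
E
```

```text
[561.87173345  57.08961581  13.84931959] [-1.57089554  0.0025651  -0.01993133]
```

View pics/t2.png

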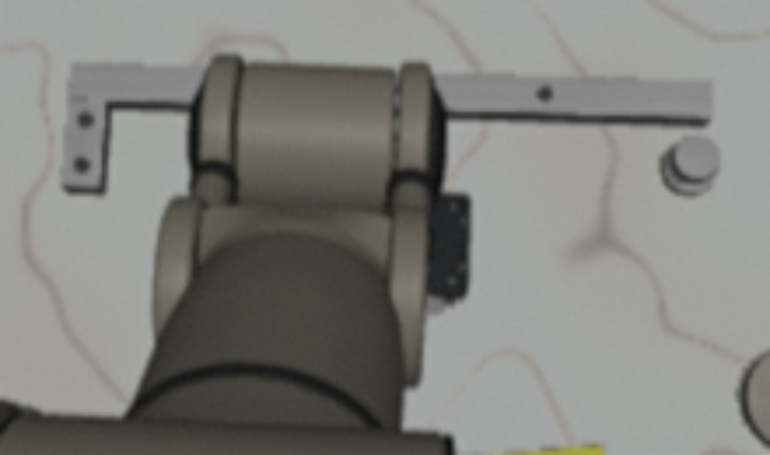

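The arm hides the slab from above, so I'll close the last ~16 mm in small steps and watch the force.

{"method": "arm_command", "body": {
  "deltas": [
    [0.004,0,0,0],
    [0.004,0,0,0],
    [0.003,0,0,0],
    [0.002,0,0,0],
    [0,0,0,0]
  ]
}}

```text
time: 5.9
tool_pos: [573.3, 57.1, 13.8]
tcp_rot: [-1.571, 0.004, -0.021]
contact_force: [-7.2, -0.3, 3.1]
grip_width: 61.3
```

{"method": "arm_command", "body": {
  "deltas": [
    [0.002,0,0,0],
    [0.001,0,0,0],
    [0,0,0,0]
  ]
}}

```text
time: 6.2
tool_pos: [576.1, 57.1, 13.8]
tcp_rot: [-1.571, 0.005, -0.021]
contact_force: [-7.8, 0.3, 5.0]
grip_width: 61.2
```

{"method": "arm_command", "body": {
  "deltas": [
    [0.002,0,0,0],
    [0,0,0,0]
  ]
}}

```text
time: 6.4
tool_pos: [577.0, 57.1, 13.8]
tcp_rot: [-1.571, 0.007, -0.021]
contact_force: [-11.1, 0.2, 7.7]
grip_width: 61.6
```

{"method": "arm_command", "body": {
  "deltas": [
    [0.002,0,0,0],
    [0,0,0,0]
  ]
}}

```text
time: 6.6
tool_pos: [577.0, 57.1, 13.8]
tcp_rot: [-1.571, 0.012, -0.021]
contact_force: [-18.4, -0.3, 13.2]
grip_width: 61.3
```

{"method": "arm_command", "body": {
  "deltas": [
    [0.002,0,0,0],
    [0,0,0,0]
  ]
}}

```text
time: 6.8
tool_pos: [577.1, 57.1, 13.8]
tcp_rot: [-1.571, 0.016, -0.021]
contact_force: [-24.2, -0.7, 19.1]
grip_width: 61.1
```

The slab stopped at the fence at TCP x = 577, with the force rising after that. Next I'll back off, rise, and go round to the -y end with the jaws turned 90°.

{"method": "arm_command", "body": {
  "deltas": [
    [-0.01,0,0,0],
    [-0.012,0,0,0],
    [0,-0.04,0,0],
    [0,-0.045,0,0],
    [0,0,0,0]
  ],
  "claw": 85
}}

```text
time: 7.3
tool_pos: [566.4, 57.2, 105.3]
tcp_rot: [-1.571, -0.013, -0.021]
contact_force: [0.4, 0.1, 0.3]
grip_width: 61.4
```

{"method": "arm_command", "body": {
  "deltas": [
    [0,0,-0.045,8.5],
    [0,0,0,8.5],
    [0,0,0,8.5],
    [0,0,0,8.5],
    [0,0,0,8.5]
  ],
  "claw": 170
}}

```text
time: 7.8
tool_pos: [561.6, 12.0, 98.8]
tcp_rot: [-1.57, -0.001, -0.77]
contact_force: [-0.5, -0.6, 0.5]
grip_width: 31.1
```

{"method": "arm_command", "body": {
  "deltas": [
    [0,0,0,8.5],
    [0,0,0,8.5],
    [0,0,0,8.5],
    [0,0,0,8.5],
    [0,0,0,8.5]
  ]
}}

```text
time: 8.3
tool_pos: [561.6, 12.2, 98.7]
tcp_rot: [-1.57, -0.0, -1.511]
contact_force: [0.1, -0.7, -0.3]
grip_width: 30.9
```

{"method": "arm_command", "body": {
  "deltas": [
    [0.045,0,0,5],
    [0.025,0,0.03,0],
    [0,0,0.04,0],
    [0,0,0,0]
  ]
}}

```text
time: 8.7
tool_pos: [637.7, -60.7, 98.6]
tcp_rot: [-1.566, -0.001, -1.594]
contact_force: [0.1, 0.2, 0.4]
grip_width: 30.5
```

```bash
python3 - <<'E'
from h import *
o,p=wrist();print(o['time'],o['tool_pos'],o['tcp_rot'],o['grip_width']);save(p,'w2.png')
for r in vision.regions_of(p,'slab'): print(r['confidence'],cv2.boxPoints(rect(p,r['mask'],20)).round(1).tolist())
p=vision.capture('side');cv2.imwrite('pics/s2.png',cv2.resize(cv2.cvtColor(p['img'][130:260,200:420],cv2.COLOR_RGB2BGR),None,fx=3.5,fy=3.5))
p=vision.capture('top')
for r in vision.regions_of(p,'slab'): print('top',r['confidence'],cv2.boxPoints(rect(p,r['mask'],20)).round(1).tolist())
E
```

```text
8.7 [637.74206583 -60.66405436  98.55615125] [-1.56571689e+00 -5.37237125e-04 -1.59392213e+00] 30.49119732827226
0.62 [[406.5, -80.0], [434.8999938964844, -88.0], [454.5, -18.0], [426.1000061035156, -10.100000381469727]]
top 0.55 [[582.5999755859375, 43.400001525878906], [686.7999877929688, 41.29999923706055], [688.2999877929688, 117.5], [584.0999755859375, 119.5999984741211]]
```

View pics/s2.png

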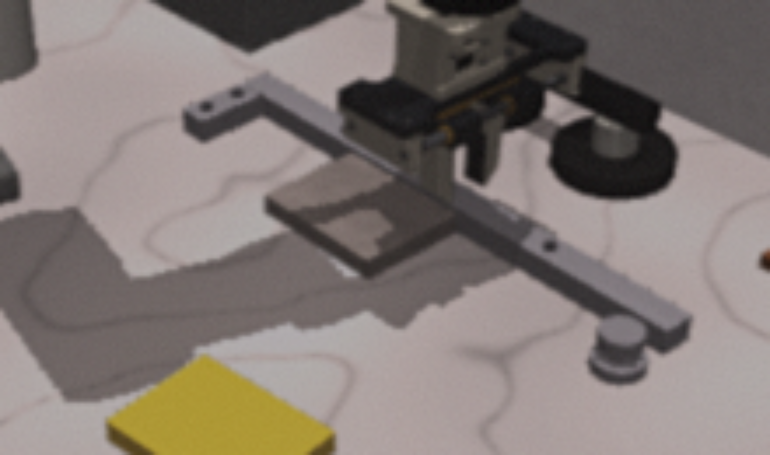

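The slab lies along the fence and is flat (crop px 360,215), with its +y end at y≈118 and its -y end at y≈-12. The fingers are clear beyond the -y end, so I'll descend and push along +y.

{"method": "arm_command", "body": {
  "deltas": [
    [0,0.04,0,0],
    [0,0.03,0,0],
    [0,0.014,0,0],
    [0,0,0,0]
  ]
}}

```text
time: 9.35
tool_pos: [631.9, -58.5, 13.0]
tcp_rot: [-1.575, 0.001, -1.592]
contact_force: [-0.1, 0.1, 0.7]
grip_width: 30.9
```

{"method": "arm_command", "body": {
  "deltas": [
    [-0.012,0,0,0],
    [-0.012,0,0,0],
    [-0.007,0,0,0],
    [-0.006,0,0,0],
    [-0.006,0,0,0]
  ]
}}

```text
time: 9.85
tool_pos: [635.3, -16.9, 16.0]
tcp_rot: [-1.568, -0.003, -1.591]
contact_force: [-1.6, -9.4, 3.9]
grip_width: 30.3
```

{"method": "arm_command", "body": {
  "deltas": [
    [-0.007,0,0,0],
    [-0.007,0,0,0],
    [-0.007,0,0,0],
    [-0.007,0,0,0],
    [-0.007,0,0,0]
  ]
}}

```text
time: 10.35
tool_pos: [635.9, 17.2, 16.0]
tcp_rot: [-1.569, -0.003, -1.591]
contact_force: [-1.0, -10.2, 3.2]
grip_width: 30.6
```

{"method": "arm_command", "body": {
  "deltas": [
    [-0.007,0,0,0],
    [-0.007,0,0,0],
    [-0.007,0,0,0],
    [-0.007,0,0,0],
    [-0.007,0,0,0]
  ]
}}

```text
time: 10.85
tool_pos: [636.6, 52.2, 16.0]
tcp_rot: [-1.569, -0.003, -1.591]
contact_force: [-0.9, -9.9, 3.3]
grip_width: 31.0
```

{"method": "arm_command", "body": {
  "deltas": [
    [-0.006,0,0,0],
    [-0.006,0,0,0],
    [-0.006,0,0,0],
    [-0.006,0,0,0],
    [-0.006,0,0,0]
  ]
}}

```text
time: 11.35
tool_pos: [637.1, 82.1, 16.0]
tcp_rot: [-1.569, -0.003, -1.591]
contact_force: [-2.2, -9.9, 5.4]
grip_width: 30.9
```

{"method": "arm_command", "body": {
  "deltas": [
    [-0.003,0,0,0],
    [-0.003,0,0,0],
    [-0.003,0,0,0],
    [-0.002,0,0,0],
    [0,0,0,0]
  ]
}}

```text
time: 11.85
tool_pos: [637.3, 93.4, 16.0]
tcp_rot: [-1.569, -0.003, -1.591]
contact_force: [-1.2, -7.6, 4.7]
grip_width: 30.6
```

{"method": "arm_command", "body": {
  "deltas": [
    [-0.002,0,0,0],
    [-0.001,0,0,0],
    [0,0,0,0]
  ]
}}

```text
time: 12.15
tool_pos: [637.4, 96.1, 16.0]
tcp_rot: [-1.569, -0.003, -1.591]
contact_force: [-0.8, -8.8, 4.5]
grip_width: 30.6
```

{"method": "arm_command", "body": {
  "deltas": [
    [-0.002,0,0,0],
    [0,0,0,0]
  ]
}}

```text
time: 12.35
tool_pos: [637.4, 98.1, 16.0]
tcp_rot: [-1.569, -0.003, -1.591]
contact_force: [-1.0, -9.6, 4.7]
grip_width: 30.9
```

{"method": "arm_command", "body": {
  "deltas": [
    [-0.002,0,0,0],
    [0,0,0,0]
  ]
}}

```text
time: 12.55
tool_pos: [637.4, 99.5, 16.0]
tcp_rot: [-1.57, -0.004, -1.591]
contact_force: [-1.1, -10.8, 5.0]
grip_width: 30.8
```

{"method": "arm_command", "body": {
  "deltas": [
    [-0.002,0,0,0],
    [0,0,0,0]
  ]
}}

```text
time: 12.75
tool_pos: [637.4, 99.6, 16.0]
tcp_rot: [-1.57, -0.006, -1.591]
contact_force: [-1.8, -19.0, 6.0]
grip_width: 31.0
```

{"method": "arm_command", "body": {
  "deltas": [
    [-0.002,0,0,0],
    [0,0,0,0]
  ]
}}

```text
time: 12.95
tool_pos: [637.5, 99.7, 16.1]
tcp_rot: [-1.57, -0.009, -1.591]
contact_force: [-2.7, -26.0, 6.6]
grip_width: 30.7
```

The slab is hard against the stop at TCP y = 99.6, as predicted (100.5). I'll back away and inspect.

{"method": "arm_command", "body": {
  "deltas": [
    [0.01,0,0,0],
    [0.015,0,0,0],
    [0,-0.045,0,0],
    [0.03,-0.035,0,0],
    [0.045,0,-0.02,0]
  ]
}}

```text
time: 13.45
tool_pos: [619.7, 6.9, 100.4]
tcp_rot: [-1.558, -0.0, -1.588]
contact_force: [1.3, -1.2, 0.3]
grip_width: 30.2
```

{"method": "arm_command", "body": {
  "deltas": [
    [0.03,0,-0.035,0],
    [0.03,0,-0.035,0],
    [0.02,0,-0.045,0],
    [0,0,-0.045,0],
    [0,0,0,0]
  ]
}}

```text
time: 13.95
tool_pos: [446.0, -69.1, 93.7]
tcp_rot: [-1.579, 0.003, -1.594]
contact_force: [-0.2, -0.0, -0.4]
grip_width: 30.7
```

```bash
python3 - <<'E'
from h import *
o=bot.get_obs();print(o['time'],o['tool_pos'])
p=vision.capture('top');cv2.imwrite('pics/t3.png',cv2.resize(cv2.cvtColor(p['img'][135:235,175:295],cv2.COLOR_RGB2BGR),None,fx=5,fy=5,interpolation=cv2.INTER_CUBIC))
for n,z in(('slab',20),('stop',25)):
  for r in vision.regions_of(p,n): print(n,r['confidence'],cv2.boxPoints(rect(p,r['mask'],z)).round(1).tolist())
E
```

```text
13.95 [445.96188979 -69.12655235  93.68842965]
slab 0.58 [[585.2000122070312, 110.19999694824219], [688.4000244140625, 109.0], [689.7999877929688, 238.60000610351562], [586.5999755859375, 239.8000030517578]]
stop 0.57 [[612.2000122070312, 240.39999389648438], [689.0, 237.60000610351562], [690.2000122070312, 269.0], [613.4000244140625, 271.79998779296875]]
```

View pics/t3.png

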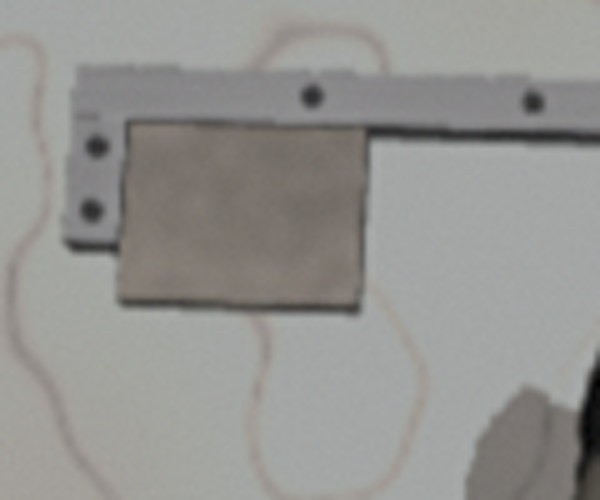

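The crop shows the slab in the corner. Its far edge, px (125,122) to (368,127), runs along the fence and its left end is against the stop, with no visible gap. The measured far edge is x≈689 against the fence face at about 690, and its end is at y≈239. That matches the contact forces, and the arm is clear, so I'm handing in.

```bash
python3 - <<'E'
from h import *
p=vision.capture('top');T=np.linalg.inv(p['world_to_cam'])
for n in('disc','tape','polisher','rubblock','scraper','sprayer'):
    f=vision.find_in(p,n); print(n,[(T@np.r_[g['xyz'],1])[:2].round() for g in f[:1]])
print(bot.get_obs()['contact_force']); print(job.close_job())
E
```

```text
disc [array([ 465., -288.])]
tape [array([428., 312.])]
polisher [array([348., 424.])]
rubblock [array([ 340., -452.])]
scraper [array([ 483., -442.])]
sprayer [array([558., 472.])]
[-0.67239021  0.45072215 -0.29687977]
the job is handed in; nothing more can be done
None
```

The slab is in the corner and the job is handed in at about 14 s of the 61 s allowed; no verdict is reported. I pushed it with two fingers across to the fence while turning it to the fence's angle, then along the fence to the stop.

**Contact:** the tool stalled at both faces, where the force rose to about 24 N in x at the fence and 26 N in y at the stop, well below the limit. The stop contact came within 1 mm of where I predicted.

**Position:** the last top view puts the slab's long side about 1 mm from the fence face, with no visible gap at the stop.

**Angle:** this check disagreed slightly. The coarse rectangle fit read about 0.6° off the fence, while the slab edges in the picture ran within about 0.4° of it. Both are inside the 2° allowed. I did not press the slab against the fence a second time after the push along it.

**Bystanders:** all six measure within about 3 mm of their starting places, which is within the networks' accuracy. The arm was clear of everything, with about 0.9 N at the wrist, which is sensor noise.

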